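# Hold a handle-drilling jig flush on a tilted drawer front

### The job

Pick the aluminium handle-drilling jig off the board offcut by its wooden grip and lay it on the oak drawer front clamped on the tilting stand: plate tilted flush with the sloped face, lip snug against the upper edge, centred across the width. Finish while still gripping it there, pressing it steadily onto the face with about 12 N so that a workmate can drill through it. Do not shift the stand's set angle or the other things on the bench.

Things in the scene. Friction and masses are not known exactly. Their poses are not given: they have to be found in the camera images.
- jig: Handle-drilling jig, loose, 0.26-0.40 kg: aluminium plate x -90 to 6, y -80 to 80, z 0 to 6 mm, with a lip down one long side (x 0 to 6, z -10 to 0). Beech grip bar on top: x -57 to -33, y -32 to 32, z 6 to 52; steel bushings 16 mm wide, 10 high at y +-64. Origin: inner corner of lip and plate underside, midway; x out through the lip, z up. Starts on the offcut, lip hanging over its far edge.
- jig_grip (a point): Where to grip the jig: middle of its beech bar, at jig x -45, y 0, z 32 mm (26 mm above the plate's top); axes as the jig's. Grip across the bar's 24 mm, closing along the jig's x.
- front (a point): Oak drawer front, 160 mm up the slope x 280 wide x 18 thick. Origin: middle of its face's upper edge; x up the slope in the face, y along that edge, z out of the face. When done the jig's origin and axes lie on these. The board behind ends 15 mm short of the upper edge. Clamps 30 mm high at the lower corners (x below -120, |y| 105 to 127 mm); side stays at |y| 155 to 190 rise 70 mm above the face.
- tilt (a joint): Slope of the drawer front's face from level, rad, 0.26 to 0.62, rising away from the robot. Clamped by knobs: rigid under hand pressure, slips if shoved with over about 100 N.
- stand: Plywood base of the tilting stand, 280 x 310 mm, fixed to the bench, facing the robot within 0.25 rad; origin at the centre of its underside. The board's hinge axis runs along y at stand x -115, z 32 mm; the front's origin lies 178 mm up the slope from it and 36 mm out, square to the slope.
- offcut: Bare chipboard offcut, 200 mm x 220 mm x 18 mm, loose, flat on the bench; the jig lies at its far (+x) side. Origin on the underside, 130 mm from its far edge and 70 mm from its near edge, midway across.
- pull: Steel bar pull handle, 188 mm long along its y, 34 mm high, lying on the offcut in front of the jig; origin at the centre underneath. Leave alone.
- drill: Cordless drill standing on its battery, 200 mm high, 250 mm long along its x with the bit; origin under the battery. Leave alone.
- glue: White glue bottle, 64 mm across, 190 mm high; origin under it. Leave alone.
- tape: Tape measure on edge, 78 x 42 x 72 mm; origin under it. Leave alone.
- driver: Screwdriver with black handle, 210 mm long along its x, lying on the near left of the bench; origin under its middle. Leave alone.
- square: Try square lying flat: 200 mm steel blade along x, 115 mm wooden stock along y; origin at its corner. Leave alone.
- template: Flat aluminium shelf-hole template 260 x 55 x 6 mm, no lip and no grip; origin under its middle. Leave alone.
- screws: Small open black bin of screws, 110 x 150 x 50 mm; origin under it. Leave alone.
Not all that is in view belongs to the job. Leave any pink look-alike of the jig alone.

How it is judged (in metres and radians):
On the way:
1. the jig is gripped and lifted clear of the offcut (distance between the grasp point and jig_grip below 0.03 m and contact force between the fingers and jig above 3 N and distance of jig from where it was at the start of the episode above 0.03 m and contact force between jig and offcut below 0.1 N and contact force between jig and stand below 0.1 N), for 0.2 s.
At the end, for the whole second after the job is handed in: Jig held by its bar (grasp point within 30 mm of the grip point), plate flush on the front (2 mm, 0.03 rad), lip within 3 mm of the upper edge, centred within 6 mm, square within 0.04 rad, pressed on with 6 to 40 N, still; front less than 6 mm from where it was set (x of jig in the frame of front between -0.003 and 0.003 m and y of jig in the frame of front between -0.006 and 0.006 m and z of jig in the frame of front between -0.002 and 0.002 m and angle between the z axis of jig and the z axis of front, either way round below 0.03 rad and angle between the x axis of jig and the x axis of front, either way round below 0.04 rad and contact force between jig and stand between 6 and 40 N and contact force between the fingers and jig above 3 N and distance between the grasp point and jig_grip below 0.03 m and linear speed of jig below 0.02 m/s and distance of front from where it was at the start of the episode below 0.006 m); the arm keeps its last pose, push and grip.
It fails at once if the stand is pushed out of its set angle (drawer front moved over 6 mm) (distance of front from where it was at the start of the episode above 0.006 m).
It fails at once if another thing on the bench is disturbed (moved over 40 mm) (distance of any of drill, pull, glue, tape, driver, square, template, screws from where it was at the start of the episode above 0.04 m).
It also fails if it takes over 51 s, if anything falls off the work surface, if the arm or the gripper's body presses on something with over 40 N, if the wrist force passes 120 N, or if a joint passes its speed limit or range.

### The arm

A 7-joint arm with a two-finger parallel gripper is mounted at the origin on the work surface. World frame = base frame: x ahead of the robot, y to its left, z up, the work surface at z = 0. Lengths are in mm, angles in rad, forces in N, time in s.
With the tool pointing down it reaches from about 350 to 900 mm from the base axis. Payload 8.1 kg.
Tool frame: the origin (TCP) lies midway between the tips of the shut fingers; the grasp point (between the pads) lies arm.grip_point_offset behind it (arm.grip_point_offset is the distance from the TCP to the grasp point, in mm); z points along the fingers, y is the line along which they close (so a half turn about z gives the same grasp; the last joint's range is limited). The gripper opens to 85 mm and grips with 20 to 120 N. Pads are 22 mm wide; open, the fingers measure 114 mm over their backs; the gripper's body (76 mm by 85 mm) begins 54 mm behind the grasp point. The pads swing forward as they close: fully open they stand 13 mm farther back than shut.
Start: joints at [1.181, 0.434, 0.025, 1.573, -0.012, 1.134, -0.075], TCP at [176.779, -599.492, 231.323] pointing down, gripper open.
Joint ranges: [-2.62, 2.62], [-0.44, 2.09], [-1.27, 1.32], [0.08, 2.57], [-1.32, 4.46], [0.12, 2], [-2.74, 2.74]. Speed limits (rad/s): [2.22, 2.22, 3.01, 3.01, 3.14, 3.14, 3.14].

### API

Orientations are given as a rotation vector (axis times angle).
In Python, from bench import arm gives the robot as it stands. The module is installed in compiled form; this text tells all that it offers.
- The arm moves only by the tool arm_command, never from a script. Its argument "moves" is a list of rows, each a list of 3 entries, a list of its own where there are three numbers: the shift along the world's x, y, z scaled (see below), then the turn, a rotation vector about the world's x, y, z scaled (see below), then the opening, from -1 (shut) to 1 (fully open). In form: [[[dx, dy, dz], [wx, wy, wz], claw], ...]. A call has 1 to 20 rows; each row is the pose to reach, as a shift and turn from the pose commanded when the call began, turning the shorter way round; what a row does not reach only later rows make up. The controller multiplies each number of a shift by 0.25 m and each number of a turn by pi rad. A row lasts 1/12 s, in which the tool goes at most 41.7 mm and 7.16 degrees, less where a joint would pass 70% of its speed; a pose out of reach is approached as far as the arm can. A call with a number of a shift or a turn outside -1 to 1 is refused whole. A call with a gripper value outside its range is refused whole. The fingers move at their own pace and stop on an object; "squeeze" is the grip in N (left out, the last holds). Time passes only in rows, so rows that repeat a pose let the fingers close. It gives the time, the measured TCP pose, the force, the opening and the grip force at its end, in the units of the state.
- arm.get_obs(): the state, without advancing time (a new reading comes with each control period).
- arm.snapshot(name): name is "side" or "top"; returns a dict with "image" (480x640x3 uint8, red, green, blue), "mtx" (3x3 intrinsics, pixels), "D" ([k1, k2, p1, p2, k3] as OpenCV has them; the pictures are not rectified), "extrinsics" (4x4, takes a point from world to camera coordinates). Camera axes: x right, y down, z forward; pixel columns grow to the right and rows downward; lengths in mm; the calibration is good to about 2 mm. A picture is of the moment at which its call begins. There is no depth.
- arm.close_job(): hands the job in; it is judged then, once.
The state is a dict: "clock": time; "qpos": joint angles; "dq": joint speeds; "joint_torque": joint torques, N m; "position": TCP position; "ee_rot": TCP orientation; "contact_force": force on the tool from outside, world axes, zero at the start; "wrist_torque": the same for the moment, N m; "gripper_width": opening from 0.0 (shut) to 1.0 (fully open); "gripper_force": force on a finger pad.
Only numpy, scipy, OpenCV 4.12 (cv2) and the standard library are available. Lean on these libraries where they do the work, as an engineer would, in place of code of your own. Each camera call takes 0.05 s, during which the arm holds its last target. There are 200 camera calls.

## Working session

There is one attempt and no reset: what is moved stays moved. The work goes in short steps, Python scripts to look and compute and a tool call to move; the robot and the scene stay as the last step left them, time stands still between calls to the robot, and variables do not carry over. Pictures are saved under pics/ and viewed, at most 10 in all, crops included, and the job is handed in when it is done.

Besides the shell and the picture viewer there is one more tool, called after "Request:" as a command line: name --argument value ..., lists and objects as JSON in quotes. arm_command: Moves the arm, as the interface text tells. Shifts and turns lie within -1 to 1; 1 stands for 0.25 m of shift or pi rad of turn. Its arguments: {"type":"object","properties":{"moves":{"type":"array"},"squeeze":{"type":"number"}},"required":["moves"]}

```bash
mkdir -p pics; python3 - <<'E'
from bench import arm
import cv2,numpy as np,pickle
np.set_printoptions(precision=4,suppress=True)
o=arm.get_obs()
for k,v in o.items(): print(k,np.array(v))
print(arm.grip_point_offset)
for n in("side","top"):
    s=arm.snapshot(n);pickle.dump(s,open(f'pics/{n}0.pkl','wb'))
    cv2.imwrite(f'pics/{n}0.png',s["image"][:,:,::-1]);print(n,s["mtx"],s["D"],s["extrinsics"])
E
```

```text
clock 0.0
qpos [ 1.1814  0.4352  0.025   1.5741 -0.0116  1.134  -0.0751]
dq [ 0.0014  0.0004 -0.0028 -0.001  -0.0008 -0.0001 -0.0013]
joint_torque [ -0.0024 -67.0467   1.0235 -31.6207   0.0154   0.0127  -0.    ]
position [ 176.5676 -599.0385  230.5652]
ee_rot [-3.1079 -0.4486  0.0006]
contact_force [ 0.964  -0.2793 -0.3186]
wrist_torque [ 0.0328 -0.0563  0.0114]
gripper_force 0.0
gripper_width 1.0028515205206634
18.700000000000003
side [[594.7639   0.     309.6141]
 [  0.     594.7639 242.6931]
 [  0.       0.       1.    ]] [-0.0114  0.      0.      0.      0.    ] [[  -0.9013   -0.4331   -0.007   471.5239]
 [  -0.2978    0.6314   -0.716   206.5569]
 [   0.3145   -0.6432   -0.6981 1542.5848]
 [   0.        0.        0.        1.    ]]
top [[598.3526   0.     316.6524]
 [  0.     598.3526 247.7177]
 [  0.       0.       1.    ]] [-0.0489  0.      0.      0.      0.    ] [[  -0.0002   -1.       -0.0047   14.6589]
 [  -0.9903    0.0009   -0.1387  539.6329]
 [   0.1387    0.0046   -0.9903 1842.9837]
 [   0.        0.        0.        1.    ]]
```

View pics/top0.png

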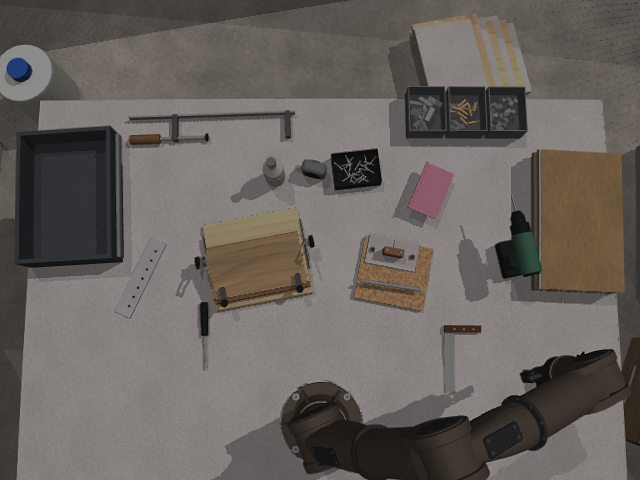

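View pics/side0.png

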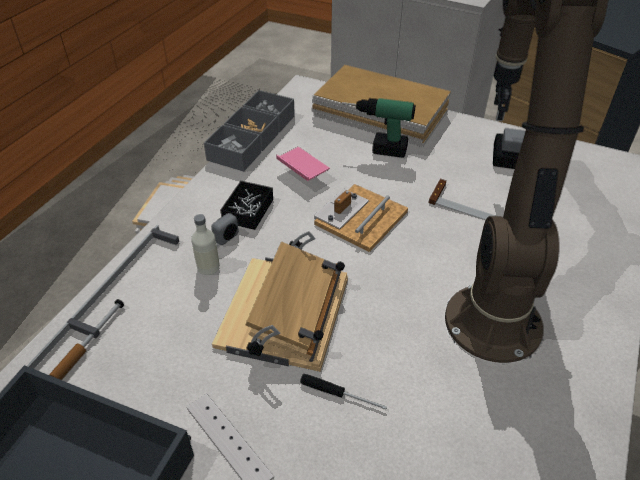

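Top view: the jig (beech bar at about (393,252)) lies on the offcut (395,275) and the drawer front is on the stand at (258,262). In the side view they are at (343,203) and (297,290). Things that could be taken for the jig are the pink plate (432,190 top), the shelf-hole template (140,277 top) and the pull (390,285 top). I choose the aluminium plate with the beech bar on the offcut, and check it in a close crop.

```bash
python3 - <<'E'
import cv2
a=cv2.imread('pics/top0.png')[200:315,185:445];cv2.imwrite('pics/ct.png',cv2.resize(a,None,fx=3,fy=3,interpolation=cv2.INTER_CUBIC))
a=cv2.imread('pics/side0.png')[178:370,208:415];cv2.imwrite('pics/cs.png',cv2.resize(a,None,fx=3,fy=3,interpolation=cv2.INTER_CUBIC))
E
```

```text
(no output)
```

View pics/ct.png

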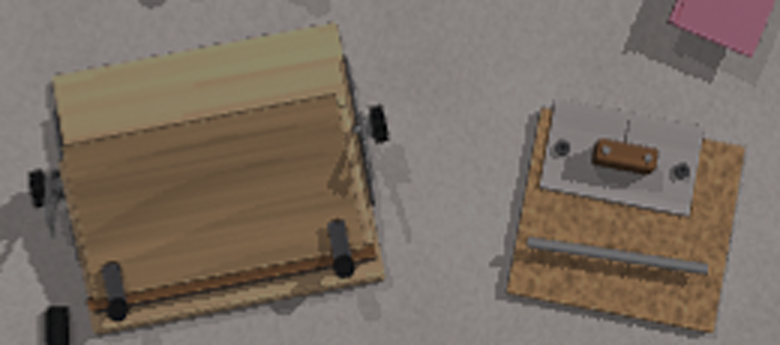

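View pics/cs.png

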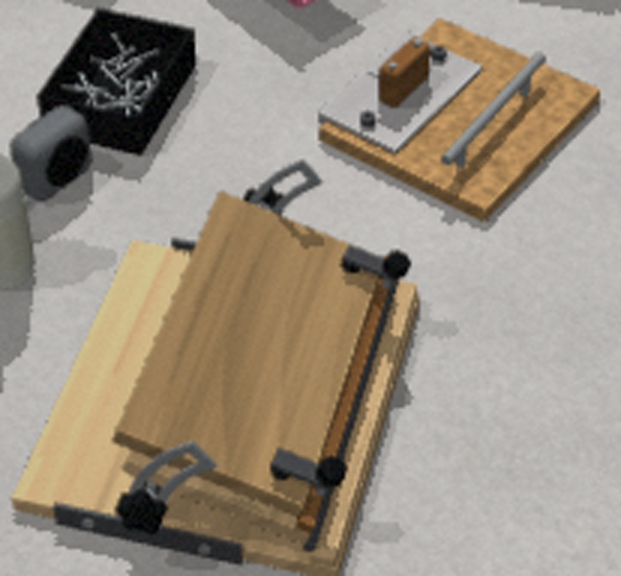

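The crop shows the real jig: grey plate with the beech bar, lip side at the far edge, clear of the pink plate. The front's upper edge runs from about (206,248) to (297,231) in the top view. Now for measuring both with line fits.

```bash
cat > h.py <<'E'
import numpy as np,cv2,pickle
np.set_printoptions(precision=3,suppress=True)
def load(f):
    s=pickle.load(open(f,'rb'));K=np.array(s['mtx'],float);E=np.array(s['extrinsics'],float)
    s['g']=cv2.undistort(np.array(s['image']),K,np.array(s['D'],float)).astype(np.float32)
    s['K']=K;s['R']=E[:3,:3];s['t']=E[:3,3];s['P']=K@E[:3];s['c']=-s['R'].T@s['t'];return s
def refine(s,p,q,w=3.5,trim=.1):
    """Line (homogeneous) near seed p-q through the strongest colour steps; rms printed."""
    p,q=np.array(p,float),np.array(q,float);d=(q-p)/np.linalg.norm(q-p);n=np.array([-d[1],d[0]])
    k=np.arange(-w-1,w+1.01,.25);pts=[]
    for f in np.linspace(trim,1-trim,50):
        xy=(p+f*(q-p))+k[:,None]*n
        a=cv2.remap(s['g'],xy[:,0].astype(np.float32)[None],xy[:,1].astype(np.float32)[None],cv2.INTER_LINEAR)[0]
        g=np.abs(a[4:]-a[:-4]).sum(1);g=np.where(g>.5*g.max(),g,0)
        kk=k[2:-2];i=g.argmax();m=abs(kk-kk[i])<=.8
        pts.append(p+f*(q-p)+(g*kk*m).sum()/(g*m).sum()*n)
    pts=np.array(pts,np.float32);
    vx,vy,x,y=cv2.fitLine(pts,cv2.DIST_HUBER,0,.01,.01).ravel()
    r=abs((pts-[x,y])@[-vy,vx]);ok=r<max(.7,2*np.median(r))
    vx,vy,x,y=cv2.fitLine(pts[ok],cv2.DIST_HUBER,0,.01,.01).ravel()
    print(' line med res %.2f kept %d off seed %.1f'%(np.median(r),ok.sum(),np.median((pts[ok]-p)@n)))
    return np.array([-vy,vx,vy*x-vx*y])
def X(a,b): h=np.cross(a,b);return h[:2]/h[2]
def plane(s,uv,z):
    d=s['R'].T@np.linalg.solve(s['K'],[*uv,1]);return s['c']+d*(z-s['c'][2])/d[2]
def tri(a,ua,b,ub):
    h=cv2.triangulatePoints(a['P'],b['P'],np.array(ua,float).reshape(2,1),np.array(ub,float).reshape(2,1)).ravel();h=h[:3]/h[3]
    for s,u in((a,ua),(b,ub)):
        v=s['P']@[*h,1];print('  reproj',v[:2]/v[2]-u)
    return h
E
cat > m.py <<'E'
from h import *
T=load('pics/top0.pkl');S=load('pics/side0.pkl')
ct=lambda x,y:(185+(x-1)/3,200+(y-1)/3); cs=lambda x,y:(208+(x-1)/3,178+(y-1)/3)
print('JIG top view, plane z=24')
c=[ct(553,100),ct(703,135),ct(690,213),ct(540,187)]
L=[refine(T,c[i],c[(i+1)%4]) for i in range(4)]
w=np.array([plane(T,X(L[i-1],L[i]),24) for i in range(4)]);print(w)
print('sides',np.linalg.norm(w-np.roll(w,-1,0),axis=1))
print('yaws',[np.arctan2(*(b-a)[1::-1]) for a,b in((w[3],w[0]),(w[2],w[1]),(w[1],w[0])-0*w[:2] if 0 else (w[1],w[0]),(w[2],w[3]))])
print('FRONT')
t=[ct(62,143),ct(336,94),ct(375,245),ct(97,300)]
u=[cs(117,437),cs(222,195),cs(385,270),cs(298,513)]
LT=[refine(T,t[i],t[j]) for i,j in((0,1),(1,2),(3,0))]
LS=[refine(S,u[i],u[j]) for i,j in((0,1),(1,2),(3,0))]
UL=tri(T,X(LT[0],LT[2]),S,X(LS[0],LS[2]));UR=tri(T,X(LT[0],LT[1]),S,X(LS[0],LS[1]))
print('UL',UL,'UR',UR,'width',np.linalg.norm(UL-UR),'mid',(UL+UR)/2,'yaw',np.arctan2(-(UL-UR)[0],(UL-UR)[1]))
for k,n in((0,'upper'),(1,'right'),(2,'left')):
    d=np.cross(T['P'][:,:3].T@LT[k],S['P'][:,:3].T@LS[k]);d/=np.linalg.norm(d);d*=np.sign(d[0]) if k else np.sign(d[1])
    print(n,d,'slope',np.arctan2(d[2],np.hypot(d[0],d[1])),'az',np.arctan2(d[1],d[0]))
z=(UL+UR)[2]/2;tt=np.linspace(.2,.7,501);print('tilt from height',tt[abs(32+178*np.sin(tt)+36*np.cos(tt)-z).argmin()])
E
python3 m.py
```

```text
JIG top view, plane z=24
 line med res 0.44 kept 33 off seed -2.5
 line med res 0.47 kept 36 off seed 0.2
 line med res 0.14 kept 47 off seed -0.1
 line med res 0.16 kept 44 off seed 0.3
[[ 592.428 -155.335   24.   ]
 [ 561.812 -312.396   24.   ]
 [ 466.497 -291.328   24.   ]
 [ 497.509 -137.03    24.   ]]
sides [160.017  97.616 157.385  96.668]
yaws [np.float64(-0.1905140600728502), np.float64(-0.21753113635899657), np.float64(1.3782816054617706), np.float64(1.3724514622014017)]
FRONT
 line med res 0.15 kept 50 off seed -0.3
 line med res 0.98 kept 44 off seed -2.6
 line med res 0.48 kept 29 off seed -2.9
 line med res 0.20 kept 49 off seed -1.6
 line med res 0.14 kept 44 off seed -2.5
 line med res 1.30 kept 40 off seed 2.2
  reproj [0.359 0.933]
  reproj [-1.287 -0.245]
  reproj [0.376 1.017]
  reproj [-1.225 -0.225]
UL [525.309 360.4   111.856] UR [580.535  66.305 113.385] width 299.23868055783254 mid [552.922 213.353 112.621] yaw 0.18562081934549074
upper [-0.187  0.982  0.006] slope 0.0058962521350960995 az 1.7592385801512351
right [0.898 0.237 0.372] slope 0.38078078650267644 az 0.25807917174878603
left [0.949 0.248 0.193] slope 0.1939121223529316 az 0.25528247323109976
tilt from height 0.26
```

```bash
python3 - <<'E'
import cv2
for n,(r0,r1,c0,c1) in dict(top=(222,310,195,320),side=(236,356,240,348)).items():
    f=6 if n=='top' else 5
    a=cv2.imread(f'pics/{n}0.png')[r0:r1,c0:c1];a=cv2.convertScaleAbs(a,alpha=1.6)
    cv2.imwrite(f'pics/z{n}.png',cv2.resize(a,None,fx=f,fy=f,interpolation=cv2.INTER_CUBIC))
E
```

```text
(no output)
```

View pics/ztop.png

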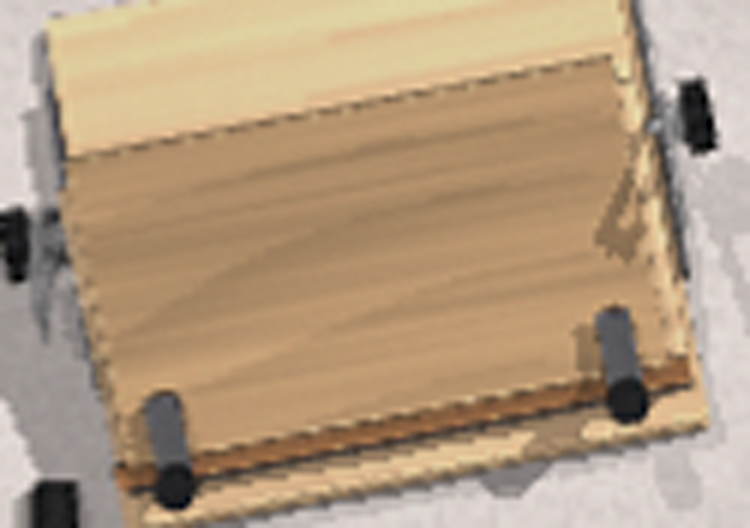

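View pics/zside.png

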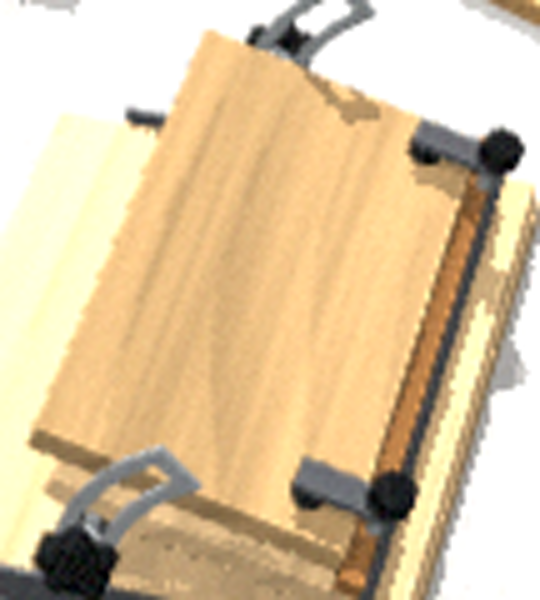

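Corners in full pixels: top UL (206,248), UR (297,231); side UL (246,322), UR (281,242). The light strip right of the oak in the top view is plywood and must be left out. Refitting with tighter seeds.

```bash
cat > m2.py <<'E'
from h import *
T=load('pics/top0.pkl');S=load('pics/side0.pkl')
a=lambda x,y:(195+(x-2.5)/6,222+(y-2.5)/6); b=lambda x,y:(240+(x-2)/5,236+(y-2)/5)
t=[a(67,158),a(612,57),a(672,355),a(118,440)]; u=[b(33,432),b(208,30),b(415,120),b(350,562)]
LT=[refine(T,t[0],t[1],2),refine(T,t[1],t[2],1.),refine(T,t[3],t[0],1.)]
LS=[refine(S,u[0],u[1],2),refine(S,u[1],u[2],1.5),refine(S,u[3],u[0],1.)]
ptT=[X(LT[0],LT[2]),X(LT[0],LT[1])];ptS=[X(LS[0],LS[2]),X(LS[0],LS[1])];print(ptT,ptS)
UL=tri(T,ptT[0],S,ptS[0]);UR=tri(T,ptT[1],S,ptS[1])
print('UL',UL,'UR',UR,'width',np.linalg.norm(UL-UR),'mid',(UL+UR)/2,'yaw',np.arctan2(-(UL-UR)[0],(UL-UR)[1]))
for k,n in((0,'upper'),(1,'right'),(2,'left')):
    d=np.cross(T['P'][:,:3].T@LT[k],S['P'][:,:3].T@LS[k]);d/=np.linalg.norm(d);d*=np.sign(d[0]) if k else np.sign(d[1])
    print(n,d,'slope',np.arctan2(d[2],np.hypot(d[0],d[1])),'az',np.arctan2(d[1],d[0]))
z=(UL+UR)[2]/2;tt=np.linspace(.2,.7,501);print('tilt from height',tt[abs(32+178*np.sin(tt)+36*np.cos(tt)-z).argmin()])
# edge length 160 check: lower face line in top view seen on plane
E
python3 m2.py
```

```text
line med res 0.15 kept 50 off seed -0.6
 line med res 0.34 kept 36 off seed -0.1
 line med res 0.58 kept 44 off seed -1.0
 line med res 0.19 kept 48 off seed -0.7
 line med res 0.21 kept 42 off seed -0.8
 line med res 0.08 kept 44 off seed 1.0
[array([203.8  , 247.758], dtype=float32), array([296.346, 230.349], dtype=float32)] [array([246.165, 320.883], dtype=float32), array([280.706, 240.824], dtype=float32)]
  reproj [0.51 1.34]
  reproj [-1.844 -0.354]
  reproj [0.456 1.237]
  reproj [-1.496 -0.277]
UL [523.512 350.65  125.126] UR [577.023  73.771 121.565] width 282.02437166441064 mid [550.267 212.211 123.345] yaw 0.19091320722730257
upper [-0.186  0.983 -0.002] slope -0.0015881905929249075 az 1.7581100433112171
right [0.925 0.194 0.326] slope 0.3324209155436579 az 0.20696530249850198
left [0.93  0.186 0.318] slope 0.3231230957006484 az 0.19717897910351112
tilt from height 0.32799999999999996
```

Consistent: width 282 (280), slope 0.323–0.332 from the edges and 0.328 from the height, so tilt ≈ 0.327 and yaw ≈ 0.193. The jig sides measure 160 x 97, its yaw is −0.197 and its grip point is at about (527,−223,50). Moving above it in two strokes.

Request:
arm_command --moves '[[[0.7,0.752,0.08],[0,0,0.173],1],[[0.7,0.752,0.08],[0,0,0.173],1],[[0.7,0.752,0.08],[0,0,0.173],1],[[0.7,0.752,0.08],[0,0,0.173],1],[[0.7,0.752,0.08],[0,0,0.173],1],[[0.7,0.752,0.08],[0,0,0.173],1],[[0.7,0.752,0.08],[0,0,0.173],1],[[0.7,0.752,0.08],[0,0,0.173],1],[[0.7,0.752,0.08],[0,0,0.173],1],[[0.7,0.752,0.08],[0,0,0.173],1]]' --squeeze 40

```text
clock: 0.93
position: [350.6, -412.4, 251.0]
ee_rot: [-2.876, -1.264, 0.001]
contact_force: [0.1, -1.2, -0.7]
gripper_width: 1.003
gripper_force: 0.0
```

Request:
arm_command --moves '[[[0.703,0.756,-0.404],[0,0,0.174],1],[[0.703,0.756,-0.404],[0,0,0.174],1],[[0.703,0.756,-0.404],[0,0,0.174],1],[[0.703,0.756,-0.404],[0,0,0.174],1],[[0.703,0.756,-0.404],[0,0,0.174],1],[[0.703,0.756,-0.404],[0,0,0.174],1],[[0.703,0.756,-0.404],[0,0,0.174],1],[[0.703,0.756,-0.404],[0,0,0.174],1],[[0.703,0.756,-0.404],[0,0,0.174],1],[[0.703,0.756,-0.404],[0,0,0.174],1],[[0.703,0.756,-0.404],[0,0,0.174],1]]'

```text
clock: 1.85
position: [526.5, -225.0, 150.5]
ee_rot: [2.429, 1.991, -0.002]
contact_force: [-0.8, -0.4, -0.0]
gripper_width: 1.0
gripper_force: 0.0
```

```bash
python3 - <<'E'
from bench import arm
import cv2,numpy as np,pickle
from scipy.spatial.transform import Rotation as R
o=arm.get_obs();print(np.round(o['position'],1),np.round(o['qpos'],2));print(R.from_rotvec(o['ee_rot']).as_matrix().round(3))
out=[]
for n in("side","top"):
    s=arm.snapshot(n);pickle.dump(s,open(f'pics/{n}1.pkl','wb'))
    r,c=(150,300) if n=='side' else (190,330)
    out.append(cv2.resize(s["image"][r:r+120,c:c+120,::-1],(400,400),interpolation=cv2.INTER_CUBIC))
cv2.imwrite('pics/pre.png',np.hstack(out))
E
```

```text
[ 526.5 -225.   150.5] [ 0.57  0.46 -0.35  1.78  0.19  0.94 -0.07]
[[ 0.196  0.981 -0.   ]
 [ 0.981 -0.196 -0.001]
 [-0.001 -0.    -1.   ]]
```

View pics/pre.png

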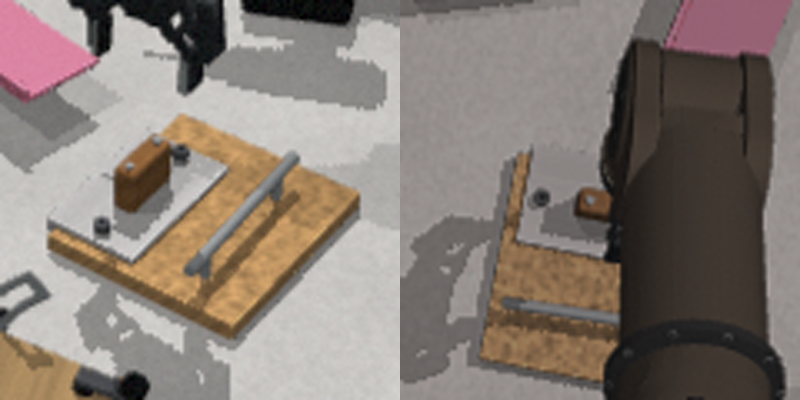

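The fingers stand over the bar, closing along the jig's x; side view bar at (342,197). Nothing lies in the way, so I go down and close.

Request:
arm_command --moves '[[[0.001,0.006,-0.12],[0,0,0],1],[[0.001,0.006,-0.24],[0,0,0],1],[[0.001,0.006,-0.33],[0,0,0],1],[[0.001,0.006,-0.4],[0,0,0],1],[[0.001,0.006,-0.44],[0,0,0],1],[[0.001,0.006,-0.465],[0,0,0],1],[[0.001,0.006,-0.475],[0,0,0],1],[[0.001,0.006,-0.475],[0,0,0],0.4],[[0.001,0.006,-0.475],[0,0,0],0.0],[[0.001,0.006,-0.475],[0,0,0],-0.3],[[0.001,0.006,-0.475],[0,0,0],-0.6],[[0.001,0.006,-0.475],[0,0,0],-1],[[0.001,0.006,-0.475],[0,0,0],-1],[[0.001,0.006,-0.475],[0,0,0],-1],[[0.001,0.006,-0.475],[0,0,0],-1],[[0.001,0.006,-0.475],[0,0,0],-1],[[0.001,0.006,-0.475],[0,0,0],-1],[[0.001,0.006,-0.475],[0,0,0],-1]]' --squeeze 60

```text
clock: 3.45
position: [528.0, -221.1, 32.2]
ee_rot: [2.426, 1.995, 0.0]
contact_force: [-1.9, 1.3, 6.6]
gripper_width: 0.276
gripper_force: 60.1
```

Request:
arm_command --moves '[[[0,0,0.02],[0,0,0],-1],[[0,0,0.06],[0,0,0],-1],[[0,0,0.15],[0,0,0],-1],[[0,0,0.3],[0,0,0],-1],[[0,0,0.45],[0,0,0],-1],[[0,0,0.6],[0,0,0],-1],[[0,0,0.7],[0,0,0],-1],[[0,0,0.75],[0,0,0],-1],[[0,0,0.75],[0,0,0],-1],[[0,0,0.75],[0,0,0],-1],[[0,0,0.75],[0,0,0],-1]]' --squeeze 60

```text
clock: 4.37
position: [526.8, -220.8, 217.8]
ee_rot: [-2.425, -1.995, 0.002]
contact_force: [0.2, 0.3, -4.7]
gripper_width: 0.278
gripper_force: 59.8
```

```bash
cat > plan.py <<'E'
from bench import arm
from h import *
import sys
from scipy.spatial.transform import Rotation as R
psi,t=.193,.327
O=np.array([550.3,212.2,123.3])
F=R.from_euler('ZYX',[psi,-t,0]).as_matrix()   # columns x_f,y_f,z_f
def tool_rot(): return np.c_[F[:,1],F[:,0],-F[:,2]]
if __name__=='__main__':
    o=arm.get_obs();p=np.array(o['position']);Rm=R.from_rotvec(o['ee_rot']).as_matrix()
    print('pos',p,'q',np.array(o['qpos']),'f',np.array(o['contact_force']),'w',o['gripper_width'],'clock',o['clock'])
    off=np.array([float(a) for a in sys.argv[1:4]])           # jig origin wanted, in front frame
    tgt=O+F@(off+[-45,0,32-18.7]);
    print('target tcp',tgt,'shift',(tgt-p)/250,'turn',R.from_matrix(tool_rot()@Rm.T).as_rotvec()/np.pi)
    print('tcp in front frame',F.T@(p-O),'as jig origin',F.T@(p-O)-[-45,0,13.3],'force in front',F.T@np.array(o['contact_force']))
E
python3 plan.py 8 0 80
```

```text
pos [ 526.752 -220.797  217.832] q [ 0.577  0.392 -0.373  1.699  0.158  1.082 -0.039] f [ 0.218  0.27  -4.702] w 0.2778707278164007 clock 4.3667
target tcp [486.499 199.731 199.772] shift [-0.161  1.682 -0.072] turn [-0.    -0.105  0.122]
tcp in front frame [ -70.172 -420.441  123.622] as jig origin [ -25.172 -420.441  110.322] force in front [-1.259  0.223 -4.538]
```

Request:
arm_command --moves '[[[-0.02,0.2,0.02],[0,-0.012,0.015],-1],[[-0.08,0.84,0.04],[0,-0.05,0.06],-1],[[-0.08,0.84,0.04],[0,-0.05,0.06],-1],[[-0.08,0.84,0.04],[0,-0.05,0.06],-1],[[-0.08,0.84,0.04],[0,-0.05,0.06],-1],[[-0.08,0.84,0.04],[0,-0.05,0.06],-1],[[-0.08,0.84,0.04],[0,-0.05,0.06],-1],[[-0.08,0.84,0.04],[0,-0.05,0.06],-1],[[-0.08,0.84,0.04],[0,-0.05,0.06],-1]]'

```text
clock: 5.12
position: [507.3, -12.4, 228.0]
ee_rot: [2.155, 2.141, 0.182]
contact_force: [0.4, -0.3, -3.7]
gripper_width: 0.274
gripper_force: 60.6
```

```bash
python3 plan.py 8 0 70
```

```text
pos [507.28  -12.386 227.989] q [ 0.378  0.209 -0.532  1.952  0.148  0.859 -0.231] f [ 0.356 -0.298 -3.684] w 0.27431762136803034 clock 5.1167
target tcp [489.652 200.347 190.301] shift [-0.071  0.851 -0.151] turn [ 0.    -0.055  0.063]
tcp in front frame [ -47.151 -212.164  126.54 ] as jig origin [  -2.151 -212.164  113.24 ] force in front [-0.907 -0.361 -3.583]
```

Request:
arm_command --moves '[[[-0.071,0.851,0.0],[0,-0.055,0.063],-1],[[-0.071,0.851,0.0],[0,-0.055,0.063],-1],[[-0.071,0.851,0.0],[0,-0.055,0.063],-1],[[-0.071,0.851,0.0],[0,-0.055,0.063],-1],[[-0.071,0.851,0.0],[0,-0.055,0.063],-1],[[-0.071,0.851,0.0],[0,-0.055,0.063],-1],[[-0.071,0.851,0.0],[0,-0.055,0.063],-1],[[-0.071,0.851,-0.07],[0,-0.055,0.063],-1],[[-0.071,0.851,-0.151],[0,-0.055,0.063],-1],[[-0.071,0.851,-0.151],[0,-0.055,0.063],-1],[[-0.071,0.851,-0.151],[0,-0.055,0.063],-1]]'

```text
clock: 6.03
position: [489.8, 199.4, 190.1]
ee_rot: [1.85, 2.248, 0.366]
contact_force: [0.2, 0.1, -3.7]
gripper_width: 0.272
gripper_force: 61.0
```

```bash
python3 plan.py 8 0 30; python3 - <<'E'
from bench import arm
import cv2,numpy as np,pickle
out=[]
for n in("side","top"):
    s=arm.snapshot(n);pickle.dump(s,open(f'pics/{n}2.pkl','wb'))
    r,c=(190,190) if n=='side' else (190,180)
    out.append(cv2.resize(s["image"][r:r+150,c:c+150,::-1],(400,400),interpolation=cv2.INTER_CUBIC))
cv2.imwrite('pics/over.png',np.hstack(out))
E
```

```text
pos [489.766 199.427 190.076] q [-0.027  0.229 -0.627  2.094  0.478  0.615 -0.788] f [ 0.21   0.131 -3.678] w 0.2715385690264386 clock 6.0333
target tcp [502.261 202.812 152.421] shift [ 0.05   0.014 -0.151] turn [ 0.001 -0.001 -0.   ]
tcp in front frame [-37.134  -0.925  83.107] as jig origin [ 7.866 -0.925 69.807] force in front [-0.963  0.088 -3.557]
```

View pics/over.png

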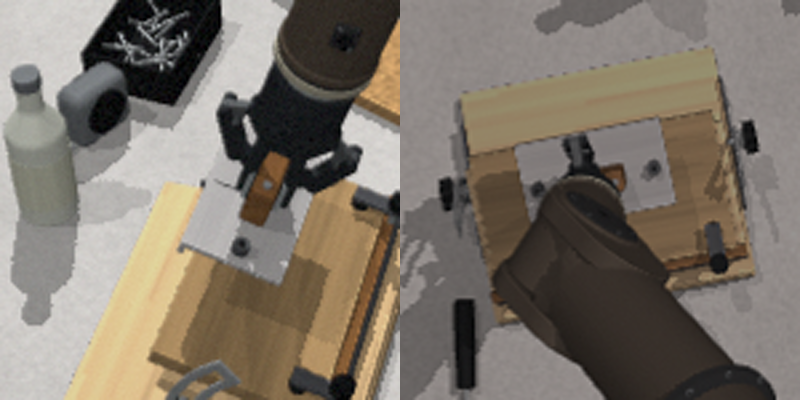

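The jig hangs level over the face, lip up-slope. In the top view its plate edges are at about (373,244)–(428,234) far, (373,244)–(379,275) left and (428,234)–(433,267) right. I measure it against the front in the same camera, so that calibration bias cancels.

```bash
cat > rel.py <<'E'
from plan import *
from m2 import LT,LS,ptT,ptS,T,S
T2=load('pics/top2.pkl');S2=load('pics/side2.pkl')
a=lambda x,y:(180+(x-.8)/2.667,190+(y-.8)/2.667); b=lambda x,y:(190+(x-.8)/2.667,190+(y-.8)/2.667)
def cast(s,uv,h):   # onto plane front-z = h, result in front frame
    d=F.T@s['R'].T@np.linalg.solve(s['K'],[*uv,1]);c=F.T@(s['c']-O);return (c+d*(h-c[2])/d[2])
print('---- front corners by top only', [cast(T,p,0) for p in ptT],'side only',[cast(S,p,0) for p in ptS])
c=[a(516,144),a(660,119),a(675,205),a(529,230)]
far=refine(T2,c[0],c[1],2,.05);rt=refine(T2,c[1],c[2],2);lf=refine(T2,c[0],c[3],2)
P=[X(far,lf),X(far,rt)];print('jig far corners top',P,[cast(T2,p,75.8) for p in P])
print('left/right line dirs',[cast(T2,X(l,np.array([0,1,-262.])),75.8)[:2]-cast(T2,p,75.8)[:2] for l,p in((lf,P[0]),(rt,P[1]))])
d=[b(182,245),b(205,183),b(276,281)]
fs=refine(S2,d[0],d[1],2);ls=refine(S2,d[0],d[2],2)
q=X(fs,ls);print('side far-left',q,cast(S2,q,75.8))
w=tri(T2,P[0],S2,q);print('far-left in front frame',F.T@(w-O))
E
python3 rel.py | sed -n '/----/,$p'
```

```text
---- front corners by top only [array([  4.862, 141.887,   0.   ]), array([   3.339, -140.36 ,    0.   ])] side only [array([ -3.467, 138.807,   0.   ]), array([  -4.829, -140.765,    0.   ])]
 line med res 1.13 kept 40 off seed -0.3
 line med res 1.04 kept 43 off seed -1.8
 line med res 2.08 kept 50 off seed 0.4
jig far corners top [array([373.146, 241.959], dtype=float32), array([430.089, 234.832], dtype=float32)] [array([ -61.454, -353.801,   75.8  ]), array([ -73.03 , -521.814,   75.8  ])]
left/right line dirs [array([-60.149,   3.242]), array([-81.295,   7.027])]
 line med res 0.11 kept 47 off seed -0.7
 line med res 0.15 kept 46 off seed -0.2
side far-left [257.303 279.679] [10.374 72.702 75.8  ]
  reproj [ -4.702 -26.842]
  reproj [23.96   7.842]
far-left in front frame [ -75.481 -426.519 -537.606]
```

```bash
sed -i 's/a=lambda x,y:(180+(x-.8)/a=lambda x,y:(180+(x-400.8)/' rel.py; python3 rel.py | sed -n '/----/,$p'
```

```text
---- front corners by top only [array([  4.862, 141.887,   0.   ]), array([   3.339, -140.36 ,    0.   ])] side only [array([ -3.467, 138.807,   0.   ]), array([  -4.829, -140.765,    0.   ])]
 line med res 0.71 kept 40 off seed -0.9
 line med res 0.19 kept 47 off seed 0.0
 line med res 0.28 kept 42 off seed 0.2
jig far corners top [array([221.996, 243.362], dtype=float32), array([276.294, 232.975], dtype=float32)] [array([19.099, 75.864, 75.8  ]), array([ 18.744, -82.73 ,  75.8  ])]
left/right line dirs [array([-55.671,   0.344]), array([-87.091,  -0.544])]
 line med res 0.11 kept 47 off seed -0.7
 line med res 0.15 kept 46 off seed -0.2
side far-left [257.303 279.679] [10.374 72.702 75.8  ]
  reproj [0.55  1.462]
  reproj [-1.94  -0.377]
far-left in front frame [14.846 75.04  77.218]
```

The jig reads the same bias as the front (same residuals), so relative to the front it sits at y ≈ −4.5 mm, x +1, z +1.4 from the arm's own reckoning, and square. I correct by +4.5 mm in y and go down in front of the edge.

```bash
python3 plan.py 8 3.6 10|sed -n 2p;python3 plan.py 8 3.6 1|sed -n 2p
```

```text
target tcp [507.876 207.577 133.481] shift [ 0.068  0.027 -0.234] turn [ 0.  0. -0.]
target tcp [510.713 208.131 124.958] shift [ 0.08   0.029 -0.268] turn [ 0.  0. -0.]
```

Request:
arm_command --moves '[[[0.01,0.026,-0.05],[0,0,0],-1],[[0.03,0.027,-0.11],[0,0,0],-1],[[0.048,0.027,-0.165],[0,0,0],-1],[[0.06,0.027,-0.205],[0,0,0],-1],[[0.066,0.027,-0.228],[0,0,0],-1],[[0.068,0.027,-0.234],[0,0,0],-1],[[0.072,0.028,-0.246],[0,0,0],-1],[[0.076,0.028,-0.257],[0,0,0],-1],[[0.078,0.029,-0.263],[0,0,0],-1],[[0.078,0.029,-0.263],[0,0,0],-1],[[0.078,0.029,-0.263],[0,0,0],-1],[[0.078,0.029,-0.263],[0,0,0],-1]]'

```text
clock: 7.13
position: [509.6, 209.1, 125.9]
ee_rot: [1.846, 2.249, 0.371]
contact_force: [0.7, -0.4, -4.0]
gripper_width: 0.275
gripper_force: 61.0
```

```bash
python3 plan.py 0 3.6 1; python3 - <<'E'
from bench import arm
import cv2,numpy as np,pickle
out=[]
for n in("side","top"):
    s=arm.snapshot(n);pickle.dump(s,open(f'pics/{n}3.pkl','wb'))
    r,c=(225,225) if n=='side' else (215,190)
    out.append(cv2.resize(s["image"][r:r+120,c:c+120,::-1],(400,400),interpolation=cv2.INTER_CUBIC))
cv2.imwrite('pics/low.png',np.hstack(out))
E
```

```text
pos [509.575 209.105 125.851] q [-0.141  0.349 -0.521  2.132  0.681  0.492 -0.987] f [ 0.683 -0.401 -4.004] w 0.2753426693461622 clock 7.1333
target tcp [503.277 206.678 122.388] shift [-0.025 -0.01  -0.014] turn [ 0.     0.    -0.001]
tcp in front frame [-37.594   4.774  15.444] as jig origin [7.406 4.774 2.144] force in front [-0.724 -0.525 -3.982]
```

View pics/low.png

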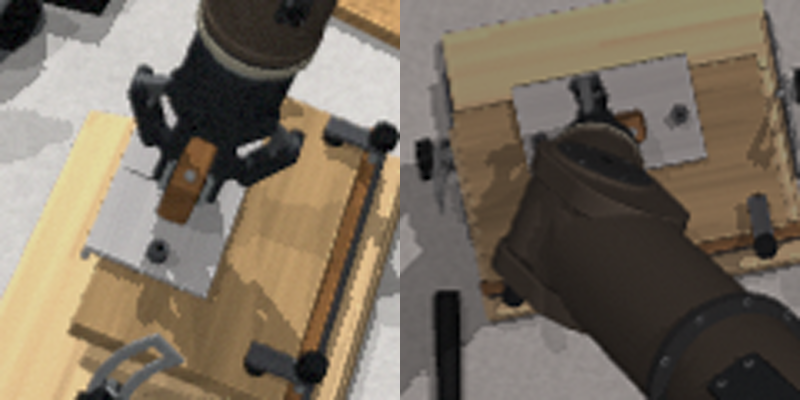

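The plate hovers just over the face with its lip beyond the upper edge (top view far edge about (224,241)–(276,232)) and there is no contact force. Quick check of centring in the same view.

```bash
cat > rel3.py <<'E'
from plan import *
import sys
def cast(s,uv,h):
    d=F.T@s['R'].T@np.linalg.solve(s['K'],[*uv,1]);c=F.T@(s['c']-O);return (c+d*(h-c[2])/d[2])
def centre(f,h):
    s=load(f);a=lambda x,y:(190+(x-401)/3.333,215+(y-1)/3.333)
    c=[a(515,88),a(687,57),a(704,158),a(527,140)]
    far=refine(s,c[0],c[1],2.5,.05);rt=refine(s,c[1],c[2],2.5);lf=refine(s,c[0],c[3],2)
    P=np.array([cast(s,X(far,l),h) for l in(lf,rt)]);print(P,'x',P[:,0].mean()-6-4.1,'y',P[:,1].mean()-.76,'width',P[0,1]-P[1,1],'yaw',-(P[0,0]-P[1,0]-1.5)/160)
if __name__=='__main__': centre(sys.argv[1],float(sys.argv[2]))
E
python3 rel3.py pics/top3.pkl 9
```

```text
line med res 0.32 kept 39 off seed -1.6
 line med res 0.19 kept 42 off seed -0.0
 line med res 0.15 kept 50 off seed 1.5
[[ 17.693  80.907   9.   ]
 [ 18.315 -77.528   9.   ]] x 7.903901083792386 y 0.929145069771449 width 158.43476815867837 yaw 0.013265232756437585
```

Request:
arm_command --moves '[[[-0.009,-0.0058,-0.003],[0,0,-0.002],-1],[[-0.018,-0.0076,-0.006],[0,0,-0.002],-1],[[-0.022,-0.0085,-0.0075],[0,0,-0.002],-1],[[-0.0255,-0.009,-0.009],[0,0,-0.002],-1],[[-0.0255,-0.009,-0.009],[0,0,-0.002],-1],[[-0.0255,-0.009,-0.009],[0,0,-0.002],-1]]'

```text
clock: 7.73
position: [503.1, 206.8, 123.3]
ee_rot: [1.853, 2.243, 0.37]
contact_force: [-0.3, 0.2, -4.1]
gripper_width: 0.276
gripper_force: 61.0
```

```bash
python3 plan.py 0 3.6 0
```

```text
pos [503.12  206.792 123.336] q [-0.15   0.343 -0.514  2.149  0.691  0.482 -1.009] f [-0.285  0.176 -4.087] w 0.2760101093978629 clock 7.7333
target tcp [503.593 206.74  121.441] shift [ 0.002 -0.    -0.008] turn [0.    0.    0.001]
tcp in front frame [-44.821   3.742  15.241] as jig origin [0.179 3.742 1.941] force in front [-1.546  0.228 -3.792]
```

Request:
arm_command --moves '[[[-0.0037,-0.0007,-0.0013],[0,0,0],-1],[[-0.0037,-0.0007,-0.0013],[0,0,0],-1],[[-0.0037,-0.0007,-0.0013],[0,0,0],-1]]'

```text
clock: 7.98
position: [502.3, 206.7, 123.1]
ee_rot: [1.853, 2.243, 0.37]
contact_force: [-0.1, 0.3, -3.3]
gripper_width: 0.275
gripper_force: 60.9
```

Request:
arm_command --moves '[[[-0.0037,-0.0007,-0.0013],[0,0,0],-1],[[-0.0037,-0.0007,-0.0013],[0,0,0],-1],[[-0.0037,-0.0007,-0.0013],[0,0,0],-1]]'

```text
clock: 8.23
position: [502.2, 206.7, 123.1]
ee_rot: [1.853, 2.242, 0.372]
contact_force: [5.2, 0.1, -4.4]
gripper_width: 0.273
gripper_force: 60.6
```

```bash
python3 plan.py 0 3.6 0
```

```text
pos [502.159 206.66  123.129] q [-0.152  0.341 -0.513  2.152  0.694  0.479 -1.014] f [ 5.172  0.142 -4.388] w 0.2734440064475048 clock 8.2333
target tcp [503.593 206.74  121.441] shift [ 0.006  0.    -0.007] turn [0.    0.001 0.001]
tcp in front frame [-45.805   3.796  15.355] as jig origin [-0.805  3.796  2.055] force in front [ 3.424 -0.852 -5.795]
```

The lip touches the upper edge: the force along x rose by about 5 N with no further motion. Now pressing down square to the face in small steps.

Request:
arm_command --moves '[[[0.0013,0.0003,-0.0038],[0,0,0],-1],[[0.0025,0.0005,-0.0076],[0,0,0],-1],[[0.0025,0.0005,-0.0076],[0,0,0],-1],[[0.0025,0.0005,-0.0076],[0,0,0],-1]]'

```text
clock: 8.57
position: [502.7, 207.0, 121.2]
ee_rot: [1.853, 2.242, 0.372]
contact_force: [5.1, 0.8, -1.7]
gripper_width: 0.271
gripper_force: 61.0
```

Request:
arm_command --moves '[[[0.0013,0.0003,-0.0038],[0,0,0],-1],[[0.0013,0.0003,-0.0038],[0,0,0],-1],[[0.0013,0.0003,-0.0038],[0,0,0],-1]]'

```text
clock: 8.82
position: [503.0, 207.0, 120.9]
ee_rot: [1.852, 2.241, 0.372]
contact_force: [1.0, -1.4, 9.6]
gripper_width: 0.273
gripper_force: 62.6
```

```bash
python3 plan.py 0 3.6 0
```

```text
pos [503.01  207.033 120.88 ] q [-0.157  0.345 -0.507  2.153  0.702  0.474 -1.022] f [ 0.974 -1.351  9.58 ] w 0.2728724105492551 clock 8.8167
target tcp [503.593 206.74  121.441] shift [ 0.002 -0.001  0.002] turn [0.    0.001 0.001]
tcp in front frame [-45.669   3.999  12.934] as jig origin [-0.669  3.999 -0.366] force in front [ 3.737 -1.513  8.849]
```

```bash
python3 - <<'E'
from plan import *
import pickle
o=arm.get_obs();print('torque in front',F.T@np.array(o['wrist_torque']),'rotvec err',R.from_matrix(tool_rot().T@R.from_rotvec(o['ee_rot']).as_matrix()).as_rotvec())
out=[]
for n in("side","top"):
    s=arm.snapshot(n);pickle.dump(s,open(f'pics/{n}4.pkl','wb'))
    r,c=(225,225) if n=='side' else (215,190)
    out.append(cv2.resize(s["image"][r:r+120,c:c+120,::-1],(400,400),interpolation=cv2.INTER_CUBIC))
cv2.imwrite('pics/on.png',np.hstack(out))
E
python3 rel3.py pics/top4.pkl 6
```

```text
torque in front [-0.178  0.261 -0.02 ] rotvec err [-0.003 -0.002  0.003]
 line med res 0.64 kept 41 off seed 1.0
 line med res 0.19 kept 44 off seed -0.3
 line med res 0.16 kept 49 off seed 1.0
[[ 10.425  80.277   6.   ]
 [  8.856 -78.88    6.   ]] x -0.4597627230037684 y -0.06160935048059657 width 159.1563060568887 yaw -0.0004284519002872855
```

View pics/on.png

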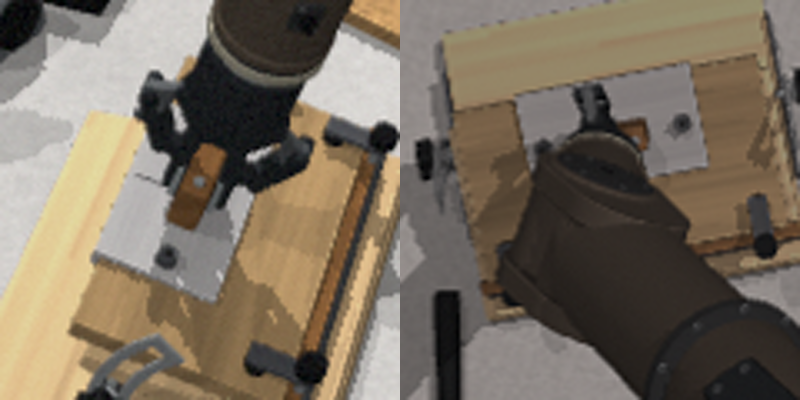

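Square and centred (x −0.5, y −0.1, yaw 0.000), contact about 12.6 N. The moment hints that the near edge bears more, so I probe flushness with a tiny turn about the front's y.

Request:
arm_command --moves '[[[0,0,0],[-0.0004,0.002,0],-1],[[0,0,0],[-0.0004,0.002,0],-1],[[0,0,0],[-0.0004,0.002,0],-1],[[0,0,0],[-0.0004,0.002,0],-1]]'

```text
clock: 9.25
position: [503.1, 207.1, 120.7]
ee_rot: [1.855, 2.245, 0.366]
contact_force: [2.1, -0.4, 7.6]
gripper_width: 0.272
gripper_force: 62.3
```

```bash
cat > st.py <<'E'
from plan import *
o=arm.get_obs();p=np.array(o['position'])
print('torque',F.T@np.array(o['wrist_torque']),'force',F.T@np.array(o['contact_force']),'rot err',tool_rot()@R.from_matrix(tool_rot().T@R.from_rotvec(o['ee_rot']).as_matrix()).as_rotvec()@F,'jig',F.T@(p-O)-[-45,0,13.3],o['clock'],o['gripper_force'])
E
python3 st.py
```

```text
torque [-0.201 -0.355 -0.041] force [ 4.362 -0.775  6.569] rot err [-0.002  0.003 -0.003] jig [-0.617  4.024 -0.529] 9.25 62.296210527420044
```

The moment swung from +0.26 to −0.36 N m for 6 mrad, so both edges bear and the plate is flush. I settle midway and press slightly more.

Request:
arm_command --moves '[[[0.0003,0,-0.001],[0.0002,-0.001,0],-1],[[0.0003,0,-0.001],[0.0002,-0.001,0],-1],[[0.0003,0,-0.001],[0.0002,-0.001,0],-1],[[0.0003,0,-0.001],[0.0002,-0.001,0],-1],[[0.0003,0,-0.001],[0.0002,-0.001,0],-1],[[0.0003,0,-0.001],[0.0002,-0.001,0],-1]]'

```text
clock: 9.75
position: [503.1, 207.1, 120.8]
ee_rot: [1.854, 2.243, 0.369]
contact_force: [-0.4, -2.0, 13.3]
gripper_width: 0.271
gripper_force: 63.2
```

```bash
python3 st.py
```

```text
torque [-0.323  0.157 -0.043] force [ 3.551 -1.935 12.878] rot err [-0.002  0.    -0.003] jig [-0.634  4.038 -0.491] 9.75 63.161752223968506
```

Request:
arm_command --moves '[[[-0.0003,0,0.001],[-0.0001,0.0003,0],-1],[[-0.0003,0,0.001],[-0.0001,0.0003,0],-1],[[-0.0003,0,0.001],[-0.0001,0.0003,0],-1],[[-0.0003,0,0.001],[-0.0001,0.0003,0],-1],[[-0.0003,0,0.001],[-0.0001,0.0003,0],-1],[[-0.0003,0,0.001],[-0.0001,0.0003,0],-1],[[-0.0003,0,0.001],[-0.0001,0.0003,0],-1],[[-0.0003,0,0.001],[-0.0001,0.0003,0],-1],[[-0.0003,0,0.001],[-0.0001,0.0003,0],-1],[[-0.0003,0,0.001],[-0.0001,0.0003,0],-1],[[-0.0003,0,0.001],[-0.0001,0.0003,0],-1],[[-0.0003,0,0.001],[-0.0001,0.0003,0],-1]]'

```text
clock: 10.75
position: [503.0, 207.1, 120.8]
ee_rot: [1.854, 2.244, 0.368]
contact_force: [2.2, -1.1, 9.5]
gripper_width: 0.273
gripper_force: 62.5
```

```bash
python3 st.py; python3 - <<'E'
from bench import arm
import pickle
pickle.dump(arm.snapshot("top"),open('pics/top5.pkl','wb'))
E
python3 st.py; python3 rel3.py pics/top5.pkl 6
```

```text
torque [-0.21  -0.206 -0.014] force [ 4.902 -1.541  8.343] rot err [-0.002  0.001 -0.003] jig [-0.678  4.055 -0.443] 10.75 62.54519820213318
torque [-0.227 -0.212 -0.013] force [ 4.026 -0.595  8.83 ] rot err [-0.002  0.001 -0.003] jig [-0.689  4.024 -0.466] 10.8 62.54508018493652
 line med res 0.65 kept 45 off seed 1.1
 line med res 0.16 kept 45 off seed -0.3
 line med res 0.16 kept 49 off seed 1.0
[[ 11.273  80.277   6.   ]
 [  5.762 -78.799   6.   ]] x -1.5826786756400448 y -0.020786777659731692 width 159.0758478152143 yaw -0.02506856439845464
```

Normal force about 12.5 N and steady, y centred within 0.1 mm, and by the arm's reading the jig has not moved. The far-edge line is partly hidden by the gripper, which explains its noisy fit. Handing in.

```bash
python3 -c "
from bench import arm
print(arm.close_job())"
```

```text
the job is handed in; nothing more can be done
None
```

I laid the jig flush on the drawer front with its lip against the upper edge, centred to about 0.1 mm by camera, still gripped and pressed on with about 12 N, and handed in at 10.8 s; `close_job()` returned no verdict.

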